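# Fetch the rolling pin from behind the canister

### The job

The rolling pin is stored under the low counter shelf, behind the white canister. Move the canister aside and stand it on the counter, draw the pin forward until the middle of its barrel is clear of the shelf and let go of it, then take it anew by the barrel and lay it lengthwise in the wooden tray. Finally stand the canister back where it was; set both down rather than dropping them, keep the canister upright, and do not disturb the bowls, the pepper mill or the oil bottle.

Things in the scene. Friction and masses are not known exactly. Their poses are not given: they have to be found in the camera images.
- canister: white glazed storage canister, round, 96 mm in diameter, 150 mm tall, about 0.6 kg: body to 108 mm, shoulder to 120 mm, then a dark wooden screw lid 46 mm in diameter from 120 to 150 mm up (screwed on firmly: lift the canister by it). Origin at the centre of its underside, z up. At first it stands about 15 mm in front of the pin's handle end; it must come back to this spot
- pin: wooden rolling pin 350 mm long, about 0.4 kg: barrel 50 mm in diameter, 200 mm long; at each end a darker handle 75 mm long, 23 to 27 mm in diameter. Origin on its axis at the middle, x along the pin; at first -x points out of the shelf's front, one handle and 35 mm of barrel in the open; y and z turn as it rolls. Its axis lies 25 mm up. Very fine flats keep it from rolling off by itself
- pin_near (a point): point on the pin's axis in the middle of the handle that sticks out at the front, 140 mm from the middle of the barrel; the handle's end is 35 mm farther out. The shelf's front edge is at the start about 75 mm behind this point. The far handle stays under the shelf board until the pin has come forward by about 240 mm: lift it only then
- shelf: fixed dark wooden shelf: board 394 mm wide (y), 220 mm deep (x from 0 to 220), underside 112 mm, top 130 mm up, on panels 18 mm thick at y = -188, 0 and +188 mm, no floor. The pin is in one bay (middle y = +94 or -94 mm), the bowls in the other; the counter before the bowls is free. Bowl and books on top from x = 65 mm, to 185 mm up. Origin on the counter under the middle of its front edge
- tray: fixed long tray of dark wood, 436 mm (its x) by 176 mm (its y) outside, walls 8 mm thick and 26 mm high, floor 10 mm above the counter, inside 420 by 160 mm. Origin under its centre on the counter. The pin lies in it along its x axis, either way round, its axis then 35 mm above the counter
- bowls: stack of three white bowls, 132 mm in diameter, 80 mm tall, under the shelf in the bay without the pin; leave alone. Origin at the centre of its underside
- mill: pepper mill of turned dark wood, 60 mm in diameter, 186 mm tall, standing left of the shelf; leave alone. Origin at the centre of its underside
- oil: green glass oil bottle, 66 mm in diameter, 230 mm tall, standing left of the shelf; leave alone. Origin at the centre of its underside
There are look-alikes about, which are no part of the job. Leave any blue look-alike of the canister alone.

How it is judged:
On the way, in this order (a step that is already met when the one before it is completed fails the run):
1. the canister stands on the counter, let go, 80 mm or more from its old place (distance of canister from where it was at the start of the episode above 0.08 m and height (world z) of canister below 0.005 m and angle between canister's own z axis and vertical below 0.08 rad and contact force between the fingers and canister below 0.1 N), for 0.2 s.
2. the pin lies on the counter, let go, with the middle of its barrel in front of the shelf's front edge (x of pin in the frame of shelf below 0 m and height (world z) of pin below 0.03 m and contact force between the fingers and pin below 0.1 N), for 0.2 s.
3. the pin lies flat inside the tray, lengthwise, let go (x of pin in the frame of tray between -0.04 and 0.04 m and y of pin in the frame of tray between -0.06 and 0.06 m and height (world z) of pin below 0.04 m and angle between the x axis of pin and the x axis of tray, either way round below 0.3 rad and angle between pin's own x axis and vertical between 1.51 and 1.63 rad and contact force between the fingers and pin below 0.1 N), for 0.2 s.
At the end, for the whole second after the job is handed in: The pin lies at rest flat on the floor of the tray, between its walls and along it (within 0.3 rad; the middle within 40 mm of the tray's middle along it and 60 mm across); the canister stands upright and at rest within 30 mm of where it stood at the start (all of step 3 and linear speed of pin below 0.03 m/s and distance of canister from where it was at the start of the episode below 0.03 m and angle between canister's own z axis and vertical below 0.06 rad and linear speed of canister below 0.02 m/s); the robot touches nothing.
It fails at once if the pin is lifted by anything but its barrel (grasp more than 115 mm from its middle), or let go more than 40 mm above its resting height in the tray (height (world z) of pin above 0.075 m and (distance between the grasp point and pin above 0.115 m or contact force between the fingers and pin below 0.1 N)).
It fails at once if the canister is let go more than 30 mm above the counter (height (world z) of canister above 0.03 m and contact force between the fingers and canister below 0.1 N).
It fails at once if the canister is tipped by more than 0.5 rad (angle between canister's own z axis and vertical above 0.5 rad).
It fails at once if the bowls, the mill or the bottle moved by more than 25 mm (distance of any of bowls, mill, oil from where it was at the start of the episode above 0.025 m).
It fails at once if the mill or the bottle tipped (angle between any of mill, oil's own z axis and vertical above 0.3 rad).
It also fails if it takes over 69 s, if anything falls off the work surface, if the arm or the gripper's body presses on something with over 40 N, if the wrist force passes 120 N, or if a joint passes its speed limit or range.

### The arm

A 6-joint arm with a two-finger parallel gripper is mounted at the origin on the work surface. World frame = base frame: x ahead of the robot, y to its left, z up, the work surface at z = 0. Lengths are in m, angles in rad, forces in N, time in s.
With the tool pointing down it reaches from about 0.325 to 0.925 m from the base axis. Payload 3.1 kg.
Tool frame: the origin (TCP) lies at the very end of the fingers, on their centre line; the grasp point (between the pads) lies 19 mm behind it (robot.pinch_z is the distance from the TCP to the grasp point, in m); z points along the fingers, x is the direction in which the jaws open and shut, and the axes are right-handed (so a half turn about z gives the same grasp; the last joint's range is limited). The gripper opens to 85 mm and grips with 20 to 120 N. Pads are 22 mm wide; open, the fingers measure 114 mm over their backs; the gripper's body (76 mm by 85 mm) begins 54 mm behind the grasp point. The pads swing forward as they close: fully open they stand 13 mm farther back than shut.
Start: joints at [-1.399, 0.217, 1.613, -0, 1.311, -0.112], TCP at [0.175, -0.6, 0.231] pointing down, gripper open.
Joint ranges: [-2.75, 2.75], [-0.78, 2.1], [0.31, 2.55], [-1.13, 4.27], [0.13, 2.63], [-2.58, 2.58]. Speed limits (rad/s): [2.79, 2.79, 3.14, 3.14, 3.14, 3.14].

### API

Orientations are given as a rotation vector (axis times angle).
In Python, from plant import robot gives the robot as it stands.
- The arm moves only by the shell command python3 -m jog 'ROWS' [FORCE]. ROWS is JSON, a list of rows, each a list of 7 numbers: the opening, from 0 (shut) to 1 (fully open), then the shift along the tool's x, y, z in cm, then the turn, a rotation vector about the tool's x, y, z in rad. In form: [[grip, dx, dy, dz, ax, ay, az], ...]. A call has 1 to 5 rows; each row is the pose to reach, as a shift and turn from the pose measured when the call began, along the tool's axes at that moment; what a row does not reach only later rows make up. A row lasts 1/8 s, in which the tool goes at most 62.5 mm and 10.7 degrees, less where a joint would pass 70% of its speed; a pose out of reach is approached as far as the arm can. A call with a gripper value outside its range is refused whole. The fingers move at their own pace and stop on an object; FORCE is the grip in N (left out, the last holds). Time passes only in rows, so rows that repeat a pose let the fingers close. It gives the time, the measured TCP pose, the force and the opening at its end, in the units of the state.
- robot.get_obs(): the state, without advancing time (a new reading comes with each control period).
- robot.read_camera(name): name is "side" or "top"; returns the picture (480x640x3 uint8, red, green, blue); there is no depth.
- robot.get_calibration(name): a dict with "K" (3x3 intrinsics, pixels), "R" (3x3) and "t" (3): a world point X has camera coordinates R X + t. Camera axes: x right, y down, z forward; pixel columns grow to the right and rows downward; lengths in m; the calibration is good to about 2 mm. A picture is of the moment at which its call begins. get_calibration takes no time and is no camera call.
- robot.hand_in(): hands the job in, once; it reports no verdict.
The state is a dict: "clock": time; "q": joint angles; "joint_vel": joint speeds; "joint_torque": joint torques, N m; "tcp_pos": TCP position; "tcp_rot": TCP orientation; "contact_force": force on the tool from outside, world axes, zero at the start; "torque": the same for the moment, N m; "grip_width": finger opening in m.
Only numpy, scipy, OpenCV 4.12 (cv2) and the standard library are available. Lean on these libraries where they do the work, as an engineer would, in place of code of your own. Each camera call takes 0.05 s, during which the arm holds its last target.

## Working session

There is one attempt and no reset: what is moved stays moved. The work goes in short steps, Python scripts to look and compute and a shell command to move; the robot and the scene stay as the last step left them, time stands still between calls to the robot, and variables do not carry over. Pictures are saved under pics/ and viewed, and the job is handed in when it is done.

```bash
ls; mkdir -p pics
python3 - <<'E'
from plant import robot
import cv2,numpy as np
for n in("side","top"):
    im=robot.read_camera(n); cv2.imwrite(f"pics/{n}0.png",im[:,:,::-1])
    c=robot.get_calibration(n); print(n,{k:np.round(v,4).tolist() for k,v in c.items()})
o=robot.get_obs(); print({k:np.round(v,4).tolist() for k,v in o.items()}, robot.pinch_z)
E
```

```text
pics
side {'K': [[440.4076, 0.0, 324.4197], [0.0, 440.4076, 233.4204], [0.0, 0.0, 1.0]], 'R': [[-0.9624, -0.2715, 0.0017], [-0.1877, 0.6608, -0.7267], [0.1961, -0.6997, -0.687]], 't': [0.5765, 0.0992, 0.9243]}
top {'K': [[443.5985, 0.0, 317.8776], [0.0, 443.5985, 246.7479], [0.0, 0.0, 1.0]], 'R': [[0.008, -0.9999, 0.0098], [-0.9903, -0.0093, -0.1386], [0.1387, -0.0086, -0.9903]], 't': [0.0339, 0.5814, 0.9259]}
{'clock': 0.1, 'q': [-1.3992, 0.2177, 1.6148, 0.0, 1.3113, -0.1122], 'joint_vel': [-0.0005, -0.0013, -0.0011, -0.0001, 0.0011, -0.0012], 'joint_torque': [-0.0007, -39.8076, -30.4969, -0.0001, 0.0043, -0.0], 'tcp_pos': [0.1749, -0.5993, 0.2301], 'tcp_rot': [-2.512, 1.8841, 0.0025], 'contact_force': [-0.308, 0.0785, -0.4265], 'torque': [-0.0623, -0.0638, -0.0437], 'grip_width': 0.0851} 0.0187
```

View pics/side0.png

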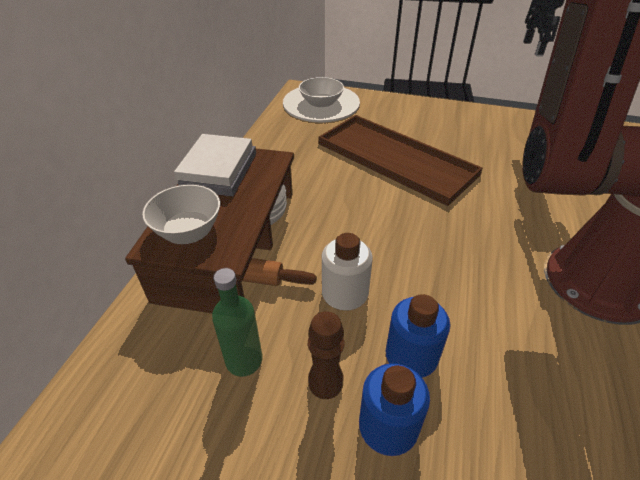

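View pics/top0.png

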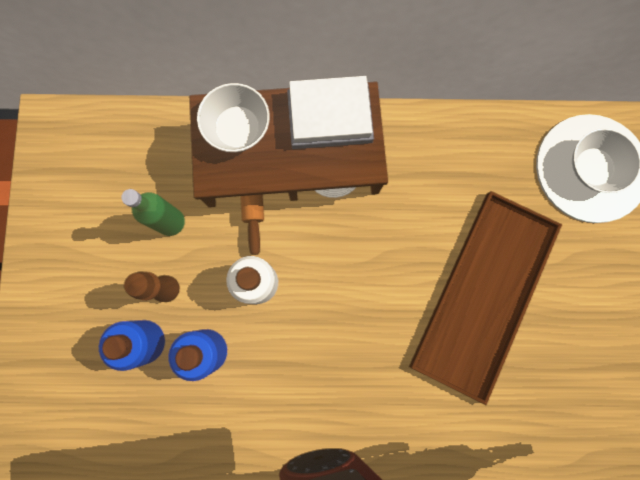

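Top view: canister lid around (249,279), pin handle (252,220)–(254,253), tray around (486,298), shelf front edge (194,196)–(386,182). I'll enlarge these areas.

```bash
cat > h.py <<'E'
import numpy as np, cv2
from plant import robot
def px2w(n,u,v,z):
    c=robot.get_calibration(n);K,R,t=map(np.array,(c["K"],c["R"],c["t"]))
    d=R.T@np.linalg.solve(K,[u,v,1]); o=-R.T@t
    return o+d*(z-o[2])/d[2]
def w2px(n,X):
    c=robot.get_calibration(n);K,R,t=map(np.array,(c["K"],c["R"],c["t"]))
    p=K@(R@np.array(X,float)+t); return p[:2]/p[2]
def tri(a,b):
    # a,b pixel in side, top
    A=[]
    for n,p in(("side",a),("top",b)):
        c=robot.get_calibration(n);P=np.array(c["K"])@np.c_[c["R"],c["t"]]
        A.append(P)
    X=cv2.triangulatePoints(A[0],A[1],np.array(a,float),np.array(b,float)).ravel(); return X[:3]/X[3]
E
python3 - <<'E'
import cv2
im=cv2.imread("pics/top0.png")
cv2.imwrite("pics/topz.png",cv2.resize(im[170:320,180:340],None,fx=4,fy=4,interpolation=cv2.INTER_CUBIC)[:600,:800])
cv2.imwrite("pics/topt.png",cv2.resize(im[180:420,400:580],None,fx=2.5,fy=2.5,interpolation=cv2.INTER_CUBIC))
im=cv2.imread("pics/side0.png")
cv2.imwrite("pics/sidez.png",cv2.resize(im[220:320,230:390],None,fx=5,fy=5,interpolation=cv2.INTER_CUBIC))
E
```

```text
(no output)
```

View pics/topz.png

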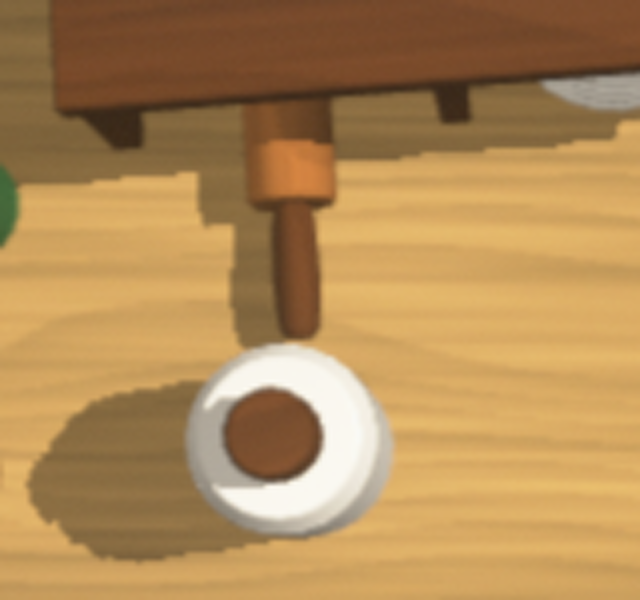

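View pics/topt.png

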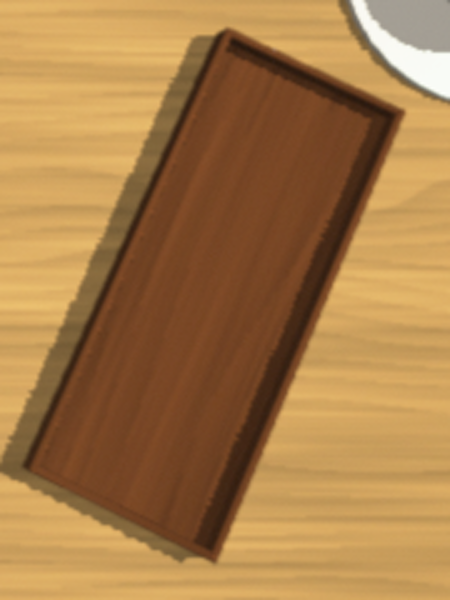

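View pics/sidez.png

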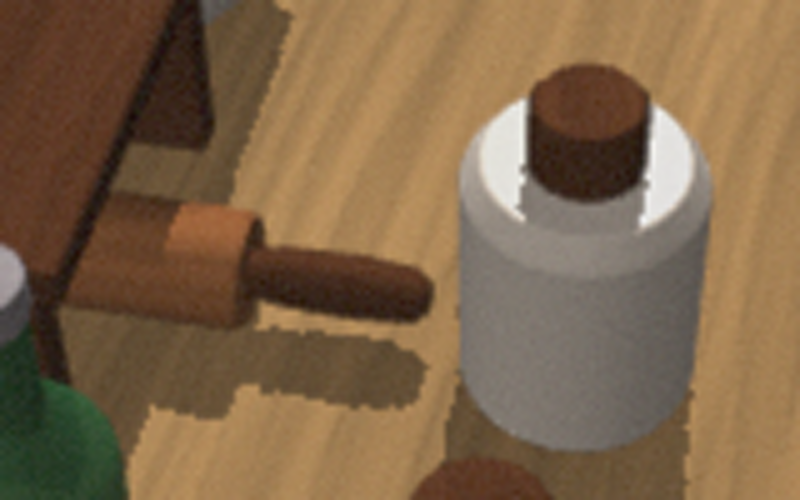

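Run:
```python
from h import *
np.set_printoptions(precision=4,suppress=True)
print("can",px2w("top",248.1,278.4,.15),px2w("side",347.7,240.3,.15))
tip=px2w("top",254.5,253.8,.025);bj=px2w("top",253.6,221,.03);print("tip",tip,"bj",bj, "side tip",px2w("side",230+430/5,220+298/5,.025))
s1=px2w("top",194,197.0,.13);s2=px2w("top",386,182.5,.13);print("shelf",s1,s2,np.linalg.norm(s2-s1),(s1+s2)/2, np.arctan2(*(s1-s2)[[0,1]]))
cs=[(227,30),(403,112),(214,561),(26,467)]
W=np.array([px2w("top",400+a/2.5-.3,180+b/2.5-.3,.026) for a,b in cs]);print(W,W.mean(0));
print([np.linalg.norm(W[i]-W[(i+1)%4]) for i in range(4)])
d=W[0]+W[1]-W[2]-W[3];print("tray ang",np.arctan2(d[1],d[0]))
print("mill base", px2w("top",166,289,.0), "blue lids",px2w("top",189,357,.15),px2w("top",117,346,.15))
print("oil cap",px2w("top",132,197,.23))
import cv2
from scipy.spatial.transform import Rotation as Rn
o=robot.get_obs();print(Rn.from_rotvec(o["tcp_rot"]).as_matrix())
```

```text
can [0.5035 0.1724 0.15  ] [0.5055 0.1773 0.15  ]
tip [0.5662 0.1784 0.025 ] bj [0.6388 0.1818 0.03  ] side tip [0.5661 0.1798 0.025 ]
shelf [0.6667 0.2883 0.13  ] [ 0.7007 -0.0967  0.13  ] 0.3864936403096279 [0.6837 0.0958 0.13  ] -0.08827169174542777
[[ 0.7123 -0.3501  0.026 ]
 [ 0.6385 -0.5048  0.026 ]
 [ 0.2506 -0.3178  0.026 ]
 [ 0.3268 -0.1601  0.026 ]] [ 0.482  -0.3332  0.026 ]
[np.float64(0.1714491391499794), np.float64(0.4306738220741794), np.float64(0.17514150307023113), np.float64(0.4297501483130755)]
tray ang -0.45364379683796435
mill base [0.4883 0.3769 0.    ] blue lids [0.3566 0.2778 0.15  ] [0.3756 0.4124 0.15  ]
oil cap [0.6402 0.3697 0.23  ]
[[ 0.28   -0.96   -0.0004]
 [-0.96   -0.28    0.0022]
 [-0.0022 -0.0003 -1.    ]]
```

```bash
cat >> h.py <<'E'
from scipy.spatial.transform import Rotation as Rn
def go(x,y,z,yaw=None):
    """shift (cm, tool axes) and turn to get TCP to world xyz with tool x axis at heading yaw, tool down"""
    o=robot.get_obs();R=Rn.from_rotvec(o["tcp_rot"])
    d=R.inv().apply(np.array([x,y,z])-o["tcp_pos"])*100
    a=np.zeros(3)
    if yaw is not None:
        c,s=np.cos(yaw),np.sin(yaw)
        T=Rn.from_matrix(np.array([[c,s,0],[s,-c,0],[0,0,-1]]))
        a=(R.inv()*T).as_rotvec()
    print("t",round(float(o["clock"]),2),"tcp",np.round(o["tcp_pos"],4),"w",round(float(o["grip_width"]),4),"F",np.round(o["contact_force"],1),"-> shift cm",np.round(d,2),"turn",np.round(a,3),"dist",round(float(np.linalg.norm(d)),1))
E
python3 -c "
from h import *
go(.505,.175,.23,-1.50)"
python3 -m jog '[[1,-4.8,-3.9,0,0,0,0.05],[1,-9.6,-7.8,0,0,0,0.1],[1,-14.4,-11.7,0,0,0,0.15],[1,-19.2,-15.6,0,0,0,0.2],[1,-24,-19.5,0,0,0,0.21]]' 40
```

```text
t 0.1 tcp [ 0.1749 -0.5993  0.2301] w 0.0851 F [-0.3  0.1 -0.4] -> shift cm [-65.09 -53.37   0.16] turn [-0.     0.002  0.213] dist 84.2
clock: 0.72
tcp_pos: [0.2952, -0.3121, 0.2302]
tcp_rot: [-2.299, 2.138, 0.003]
contact_force: [1.2, 1.0, 0.4]
grip_width: 0.0856
```

```bash
python3 -c "
from h import *
go(.505,.175,.23,-1.50)"
```

```text
t 0.72 tcp [ 0.2952 -0.3121  0.2302] w 0.0856 F [1.2 1.  0.4] -> shift cm [-47.06 -24.46   0.15] turn [0.    0.003 0.002] dist 53.0
```

```bash
python3 -m jog '[[1,-5.3,-2.75,0,0,0,0],[1,-10.6,-5.5,0,0,0,0],[1,-15.9,-8.2,0,0,0,0],[1,-21.2,-11,0,0,0,0],[1,-26.5,-13.8,0,0,0,0]]'; python3 -c "
from h import *
go(.505,.175,.23,-1.50)"
```

```text
clock: 1.35
tcp_pos: [0.4138, -0.0359, 0.2308]
tcp_rot: [-2.299, 2.138, 0.002]
contact_force: [0.9, -0.7, 0.1]
grip_width: 0.0853
t 1.35 tcp [ 0.4138 -0.0359  0.2308] w 0.0853 F [ 0.9 -0.7  0.1] -> shift cm [-20.37 -10.62   0.13] turn [-0.     0.002  0.002] dist 23.0
```

```bash
python3 -m jog '[[1,-5.1,-2.65,0,0,0,0],[1,-10.2,-5.3,0,0,0,0],[1,-15.3,-8,0,0,0,0],[1,-20.4,-10.6,0.1,0,0,0],[1,-20.4,-10.6,3,0,0,0]]'; python3 -c "
from h import *
go(.505,.175,.124,-1.50)
for n in ('top','side'):
    im=robot.read_camera(n)
    u,v=(252,270) if n=='top' else (346,260)
    cv2.imwrite(f'pics/c1{n}.png',cv2.resize(im[v-75:v+75,u-100:u+100,::-1],None,fx=4,fy=4,interpolation=cv2.INTER_CUBIC))
"
```

```text
clock: 1.98
tcp_pos: [0.5077, 0.1793, 0.2034]
tcp_rot: [-2.3, 2.129, -0.003]
contact_force: [0.2, -1.1, 0.4]
grip_width: 0.0854
t 1.98 tcp [0.5077 0.1793 0.2034] w 0.0854 F [ 0.2 -1.1  0.4] -> shift cm [0.44 0.36 7.94] turn [-0.007  0.004  0.006] dist 8.0
```

View pics/c1side.png

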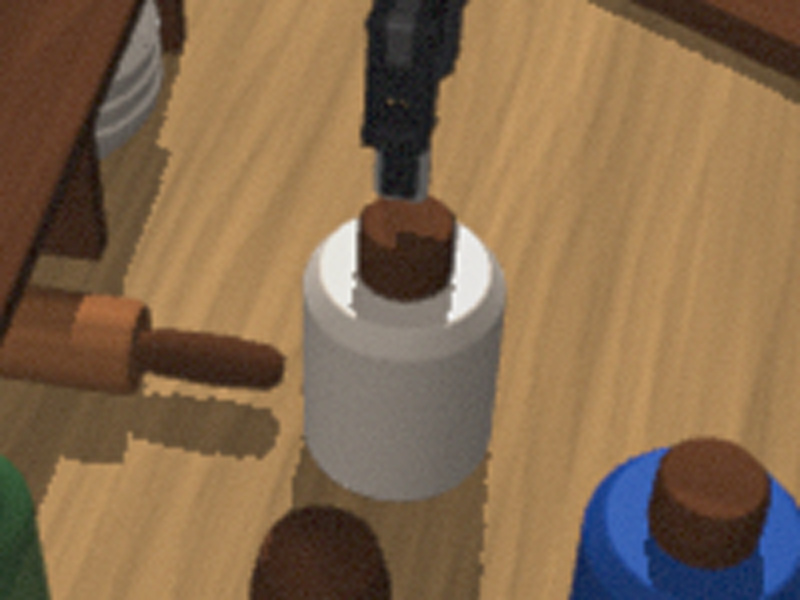

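View pics/c1top.png

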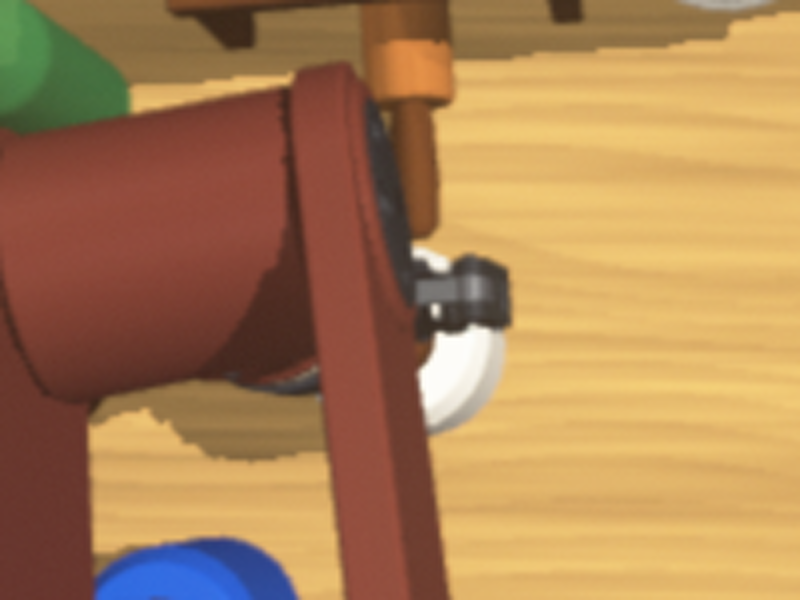

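The fingers hang over the lid: side crop shows the lid centre at (407,225) and the fingers at (402,190). The top view is blocked by the arm. Going down.

```bash
python3 -m jog '[[1,0.4,0.3,1,0,0,0],[1,0.4,0.3,4,0,0,0],[1,0.4,0.3,7,0,0,0],[1,0.4,0.3,8,0,0,0],[1,0.4,0.3,8,0,0,0]]'; python3 -c "
from h import *
go(.505,.175,.124,-1.50)
print(w2px('side',robot.get_obs()['tcp_pos']))
im=robot.read_camera('side')
u,v=(346,260)
cv2.imwrite('pics/c2side.png',cv2.resize(im[v-75:v+75,u-100:u+100,::-1],None,fx=4,fy=4,interpolation=cv2.INTER_CUBIC))
"
```

```text
clock: 2.7
tcp_pos: [0.4981, 0.1709, 0.1172]
tcp_rot: [2.297, -2.134, -0.01]
contact_force: [-0.4, -0.2, 0.3]
grip_width: 0.0854
t 2.7 tcp [0.4981 0.1709 0.1172] w 0.0854 F [-0.4 -0.2  0.3] -> shift cm [-0.36 -0.71 -0.69] turn [0.009 0.001 0.003] dist 1.1
[351.69485394 251.35163511]
```

View pics/c2side.png

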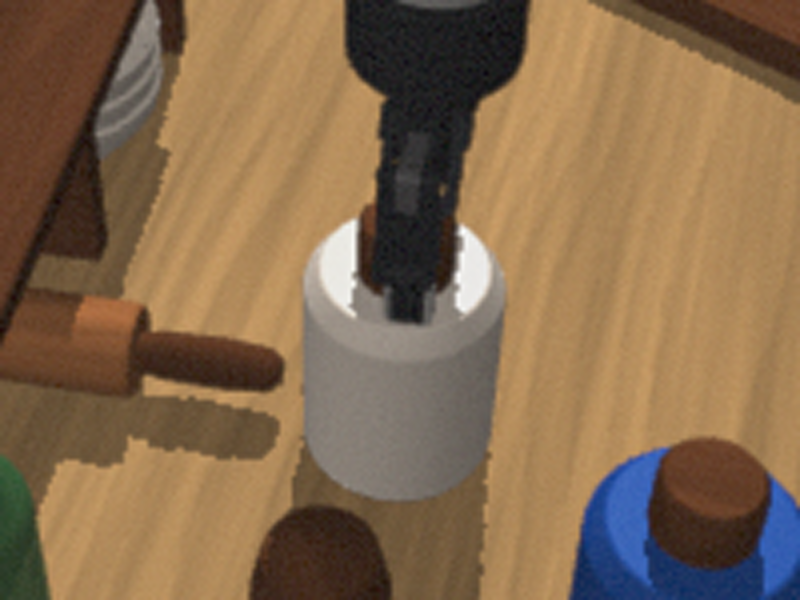

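```bash
python3 -m jog '[[1,-0.35,-0.7,-0.65,0,0,0],[1,-0.35,-0.7,-0.65,0,0,0],[1,-0.35,-0.7,-0.65,0,0,0]]'; python3 -c "
from h import *
go(.505,.175,.124,-1.50)"
```

```text
clock: 3.12
tcp_pos: [0.5065, 0.1755, 0.1256]
tcp_rot: [2.3, -2.136, -0.007]
contact_force: [-0.7, 0.8, 0.8]
grip_width: 0.0857
t 3.12 tcp [0.5065 0.1755 0.1256] w 0.0857 F [-0.7  0.8  0.8] -> shift cm [0.04 0.15 0.16] turn [0.005 0.001 0.003] dist 0.2
```

```bash
python3 -m jog '[[0.6,0,0.1,0.1,0,0,0],[0.4,0,0.1,0.1,0,0,0],[0.2,0,0.1,0.1,0,0,0],[0.2,0,0.1,0.1,0,0,0],[0.2,0,0.1,0.1,0,0,0]]' 60;python3 -m jog '[[0.2,0,0,0,0,0,0],[0.2,0,0,0,0,0,0],[0.2,0,0,0,0,0,0]]' ; python3 -c "
from h import *
go(.505,.175,.124,-1.50)"
```

```text
clock: 3.75
tcp_pos: [0.5057, 0.1757, 0.1248]
tcp_rot: [2.3, -2.136, -0.007]
contact_force: [-0.5, 1.0, 1.7]
grip_width: 0.0438
clock: 4.12
tcp_pos: [0.5056, 0.1757, 0.1248]
tcp_rot: [2.3, -2.136, -0.008]
contact_force: [-0.0, 1.4, 1.7]
grip_width: 0.0437
t 4.12 tcp [0.5056 0.1757 0.1248] w 0.0437 F [-0.   1.4  1.7] -> shift cm [0.07 0.07 0.08] turn [0.005 0.002 0.003] dist 0.1
```

```bash
python3 -m jog '[[0.2,0,0,-1,0,0,0],[0.2,0,0,-2.5,0,0,0],[0.2,0,0,-4,0,0,0],[0.2,0,0,-4,0,0,0]]' ; python3 -c "
from h import *
go(.51,.02,.165,-1.50)
im=robot.read_camera('side')
u,v=(346,260)
cv2.imwrite('pics/c3side.png',cv2.resize(im[v-75:v+75,u-100:u+100,::-1],None,fx=4,fy=4,interpolation=cv2.INTER_CUBIC))
"
```

```text
clock: 4.62
tcp_pos: [0.5077, 0.1759, 0.1672]
tcp_rot: [-2.3, 2.137, 0.003]
contact_force: [1.2, 0.4, -4.8]
grip_width: 0.044
t 4.62 tcp [0.5077 0.1759 0.1672] w 0.044 F [ 1.2  0.4 -4.8] -> shift cm [15.57  0.92  0.18] turn [-0.     0.003  0.003] dist 15.6
```

View pics/c3side.png

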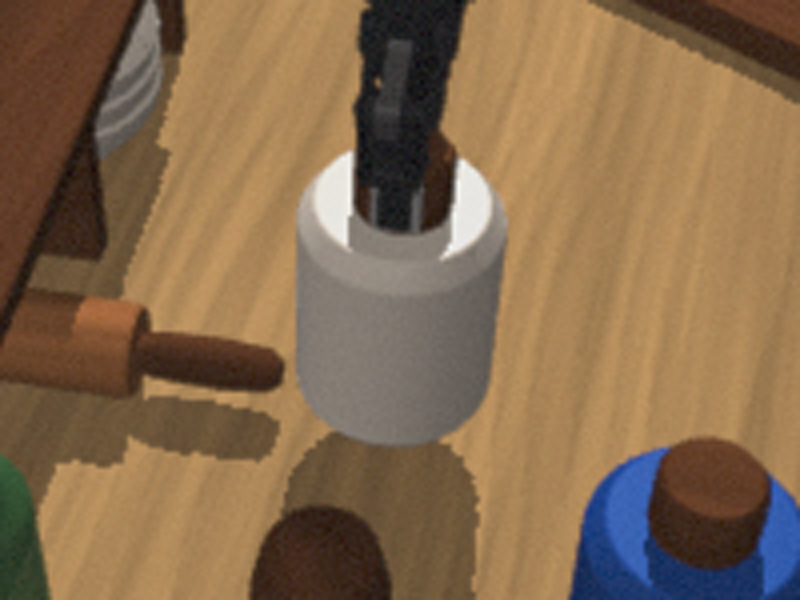

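The canister is clear of the counter and upright: its base is now at crop row 440, up from 497. I'll move it to the −y side.

```bash
python3 -m jog '[[0.2,3,0.2,0,0,0,0],[0.2,7,0.4,0,0,0,0],[0.2,11.5,0.6,0,0,0,0],[0.2,15,0.8,0,0,0,0],[0.2,15.5,0.9,0,0,0,0]]' ;python3 -m jog '[[0.2,0,0,0,0,0,0],[0.2,0,0,0,0,0,0]]'; python3 -c "
from h import *
go(.51,.02,.127,-1.50)"
```

```text
clock: 5.3
tcp_pos: [0.5088, 0.0185, 0.1653]
tcp_rot: [2.298, -2.141, -0.005]
contact_force: [0.1, 0.2, -4.9]
grip_width: 0.044
clock: 5.55
tcp_pos: [0.5084, 0.0192, 0.1649]
tcp_rot: [2.298, -2.14, -0.007]
contact_force: [-0.6, 0.6, -5.7]
grip_width: 0.0436
t 5.55 tcp [0.5084 0.0192 0.1649] w 0.0436 F [-0.6  0.6 -5.7] -> shift cm [-0.06 -0.18  3.79] turn [0.004 0.002 0.001] dist 3.8
```

Lower by 3.9 cm in small steps, to about 1 mm above the start grasp height.

```bash
python3 -m jog '[[0.2,0,0,1.2,0,0,0],[0.2,0,0,2.6,0,0,0],[0.2,0,0,3.6,0,0,0],[0.2,0,0,3.8,0,0,0],[0.2,0,0,3.9,0,0,0]]' ;python3 -m jog '[[0.2,0,0,0.1,0,0,0],[0.2,0,0,0.1,0,0,0]]'
```

```text
clock: 6.18
tcp_pos: [0.5084, 0.0193, 0.1257]
tcp_rot: [2.298, -2.14, -0.007]
contact_force: [-0.0, 0.0, -4.8]
grip_width: 0.0436
clock: 6.42
tcp_pos: [0.5087, 0.0192, 0.1251]
tcp_rot: [2.299, -2.14, -0.006]
contact_force: [-0.3, 0.5, -4.8]
grip_width: 0.044
```

```bash
python3 -m jog '[[0.2,0,0,0.05,0,0,0],[0.2,0,0,0.1,0,0,0],[0.2,0,0,0.15,0,0,0],[0.2,0,0,0.15,0,0,0]]'
```

```text
clock: 6.92
tcp_pos: [0.5095, 0.0193, 0.1248]
tcp_rot: [-2.299, 2.14, 0.004]
contact_force: [-2.1, 1.6, 2.4]
grip_width: 0.0441
```

Contact: the vertical force went from −4.8 to +2.4 N. Releasing.

```bash
python3 -m jog '[[0.6,0,0,0,0,0,0],[0.8,0,0,0,0,0,0],[1,0,0,0,0,0,0],[1,0,0,0,0,0,0]]'; python3 -m jog '[[1,0,0,-1,0,0,0],[1,0,0,-4,0,0,0],[1,0,0,-8,0,0,0],[1,0,0,-8,0,0,0]]'; python3 -c "
from h import *
go(.600,.181,.2,-1.50)
for n in ('top','side'):
    im=robot.read_camera(n); cv2.imwrite(f'pics/d1{n}.png',im[:,:,::-1])"
```

```text
clock: 7.42
tcp_pos: [0.5095, 0.0192, 0.1248]
tcp_rot: [-2.299, 2.141, 0.004]
contact_force: [-0.2, 0.5, 0.8]
grip_width: 0.0855
clock: 7.92
tcp_pos: [0.513, 0.0188, 0.2098]
tcp_rot: [-2.295, 2.136, -0.008]
contact_force: [0.4, -0.3, 0.2]
grip_width: 0.0854
t 7.92 tcp [0.513  0.0188 0.2098] w 0.0854 F [ 0.4 -0.3  0.2] -> shift cm [-15.56  -9.83   1.07] turn [-0.008  0.     0.001] dist 18.4
```

View pics/d1side.png

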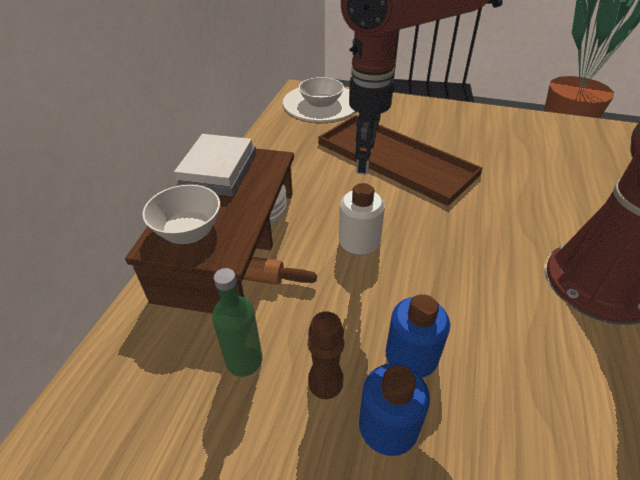

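View pics/d1top.png

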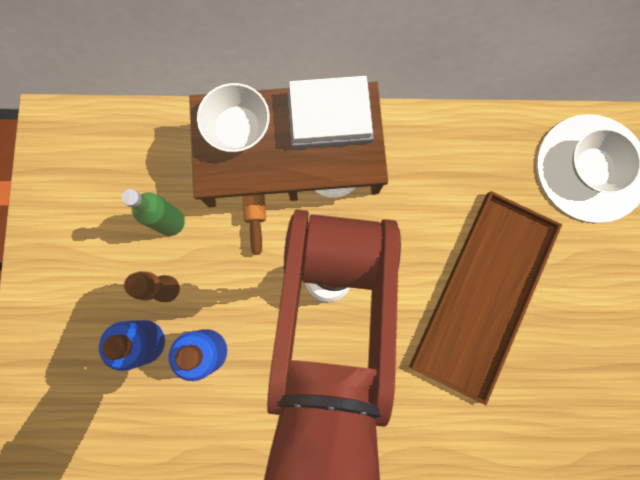

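The canister stands upright at side (361,220). The pin handle seems to have moved slightly in the top view, with its tip near (257,253). I'll measure it again.

```bash
python3 -c "
import cv2
im=cv2.imread('pics/d1top.png')
cv2.imwrite('pics/d1z.png',cv2.resize(im[180:270,210:310],None,fx=6,fy=6,interpolation=cv2.INTER_CUBIC))"
```

```text
(no output)
```

View pics/d1z.png

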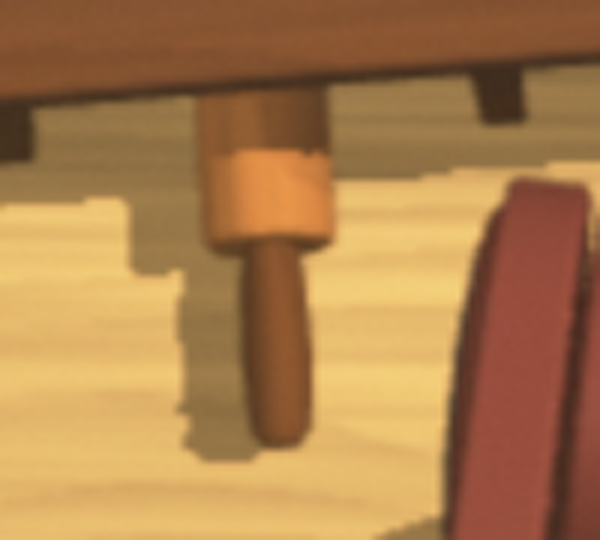

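```bash
python3 -c "
from h import *
a=px2w('top',256.9,253,.025);b=px2w('top',255.2,219.6,.025);print(a,b,np.arctan2(*(b-a)[[1,0]]))
u=(b-a)/np.linalg.norm(b-a)
yaw=np.arctan2(u[1],u[0]);p=a+.035*u;print(p,'yaw',yaw,'toolx',yaw-np.pi/2)
go(p[0],p[1],.2,yaw-np.pi/2)
print(px2w('side',361.5,191,.15))
"
```

```text
[0.56804318 0.17320042 0.025     ] [0.64302289 0.17901346 0.025     ] 0.07737340314411288
[0.60293846 0.17590579 0.025     ] yaw 0.07737340314411288 toolx -1.4934229236507837
t 8.03 tcp [0.51   0.019  0.2056] w 0.0854 F [0.3 0.7 0.4] -> shift cm [-14.98 -10.39   0.59] turn [-0.     0.002 -0.006] dist 18.2
[0.51223854 0.02894558 0.15      ]
```

```bash
python3 -m jog '[[1,-4,-2.8,0.2,0,0,0],[1,-8,-5.6,0.4,0,0,0],[1,-12,-8.4,0.5,0,0,0],[1,-15,-10.4,0.6,0,0,-0.006],[1,-15,-10.4,0.6,0,0,-0.006]]'; python3 -m jog '[[1,0,0,3,0,0,0],[1,0,0,5,0,0,0],[1,0,0,5,0,0,0]]';python3 -c "
from h import *
go(.603,.176,.025,-1.493)"
```

```text
clock: 8.65
tcp_pos: [0.6025, 0.178, 0.1975]
tcp_rot: [2.308, -2.13, -0.006]
contact_force: [-0.4, -0.5, -0.2]
grip_width: 0.0853
clock: 9.02
tcp_pos: [0.5994, 0.1769, 0.144]
tcp_rot: [2.303, -2.127, -0.012]
contact_force: [-0.5, 0.3, -0.3]
grip_width: 0.0855
t 9.03 tcp [0.5994 0.1769 0.144 ] w 0.0855 F [-0.5  0.3 -0.3] -> shift cm [ 0.13 -0.47 11.9 ] turn [0.01  0.001 0.002] dist 11.9
```

```bash
python3 -m jog '[[1,0.1,-0.4,3,0,0,0],[1,0.1,-0.4,7,0,0,0],[1,0.1,-0.4,10.5,0,0,0],[1,0.1,-0.4,12,0,0,0],[1,0.1,-0.4,12,0,0,0]]';python3 -c "
from h import *
go(.603,.176,.01,-1.493)"
```

```text
clock: 9.65
tcp_pos: [0.6019, 0.1758, 0.0236]
tcp_rot: [2.302, -2.126, -0.014]
contact_force: [-0.3, 0.2, -0.4]
grip_width: 0.0853
t 9.65 tcp [0.6019 0.1758 0.0236] w 0.0853 F [-0.3  0.2 -0.4] -> shift cm [-0.01 -0.13  1.36] turn [0.012 0.001 0.001] dist 1.4
```

```bash
python3 -m jog '[[1,0,-0.1,0.8,0.012,0,0],[1,0,-0.1,1.4,0.012,0,0],[0.5,0,-0.1,1.5,0.012,0,0],[0.1,0,-0.1,1.5,0.012,0,0],[0.1,0,-0.1,1.5,0.012,0,0]]' 40; python3 -m jog '[[0.1,0,0,0,0,0,0],[0.1,0,0,0,0,0,0],[0.1,0,0,0,0,0,0]]'; python3 -c "
from h import *
go(.36,.157,.008,-1.493)
for n in ('top','side'):
    im=robot.read_camera(n); cv2.imwrite(f'pics/e1{n}.png',im[:,:,::-1])"
```

```text
clock: 10.28
tcp_pos: [0.603, 0.176, 0.0089]
tcp_rot: [-2.307, 2.131, 0.0]
contact_force: [0.5, -0.5, 0.3]
grip_width: 0.0322
clock: 10.65
tcp_pos: [0.603, 0.1762, 0.0091]
tcp_rot: [-2.307, 2.131, 0.0]
contact_force: [-1.5, 1.3, 1.2]
grip_width: 0.0251
t 10.65 tcp [0.603  0.1762 0.0091] w 0.0251 F [-1.5  1.3  1.2] -> shift cm [-1.000e-02  2.437e+01  1.000e-01] turn [-0.001  0.001  0.002] dist 24.4
```

View pics/e1side.png

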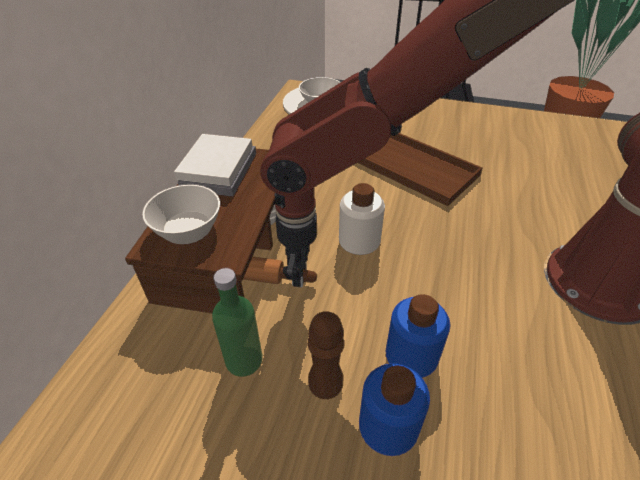

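The handle is held with the opening at 25 mm; fingers at side (297,270). Drawing it forward.

```bash
python3 -m jog '[[0.1,0,1,0,0,0,0],[0.1,0,3,0,0,0,0],[0.1,0,5,0,0,0,0],[0.1,0,7,0,0,0,0],[0.1,0,8,0,0,0,0]]';  python3 -c "
from h import *
go(.355,.157,.009,-1.493)
for n in ('top','side'):
    im=robot.read_camera(n); cv2.imwrite(f'pics/e2{n}.png',im[:,:,::-1])"
```

```text
clock: 11.38
tcp_pos: [0.5228, 0.1696, 0.0093]
tcp_rot: [-2.306, 2.13, -0.001]
contact_force: [1.1, -0.1, -2.5]
grip_width: 0.0258
t 11.38 tcp [0.5228 0.1696 0.0093] w 0.0258 F [ 1.1 -0.1 -2.5] -> shift cm [-7.000e-02  1.683e+01 -1.000e-02] turn [-0.002  0.001  0.001] dist 16.8
```

View pics/e2side.png

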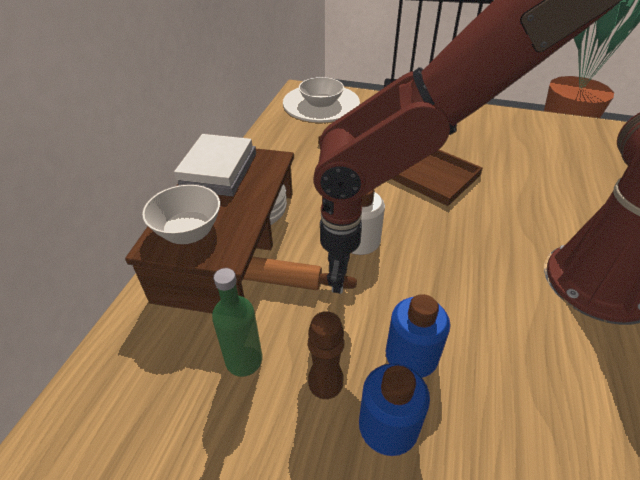

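The pin follows: handle end now at side (353,282), barrel in view. Continuing.

```bash
python3 -m jog '[[0.1,0,2,0,0,0,0],[0.1,0,4,0,0,0,0],[0.1,0,6,0,0,0,0],[0.1,0,8,0,0,0,0],[0.1,0,9,0,0,0,0]]';  python3 -c "
from h import *
go(.353,.157,.009,-1.493)"
```

```text
clock: 12.1
tcp_pos: [0.4319, 0.1624, 0.0095]
tcp_rot: [2.308, -2.132, -0.002]
contact_force: [1.8, 1.0, -1.2]
grip_width: 0.0249
t 12.1 tcp [0.4319 0.1624 0.0095] w 0.0249 F [ 1.8  1.  -1.2] -> shift cm [-0.08  7.9   0.05] turn [0.001 0.001 0.001] dist 7.9
```

```bash
python3 -m jog '[[0.1,0,2,0,0,0,0],[0.1,0,4,0,0,0,0],[0.1,0,6,0,0,0,0],[0.1,0,7.8,0,0,0,0],[0.1,0,7.9,0,0,0,0]]';  python3 -c "
from h import *
go(.353,.157,.009,-1.493)
for n in ('top','side'):
    im=robot.read_camera(n); cv2.imwrite(f'pics/e3{n}.png',im[:,:,::-1])"
```

```text
clock: 12.72
tcp_pos: [0.3513, 0.1559, 0.0092]
tcp_rot: [2.306, -2.129, -0.005]
contact_force: [-1.3, -0.9, -1.3]
grip_width: 0.025
t 12.72 tcp [0.3513 0.1559 0.0092] w 0.025 F [-1.3 -0.9 -1.3] -> shift cm [-0.1  -0.18  0.02] turn [0.004 0.    0.002] dist 0.2
```

View pics/e3side.png

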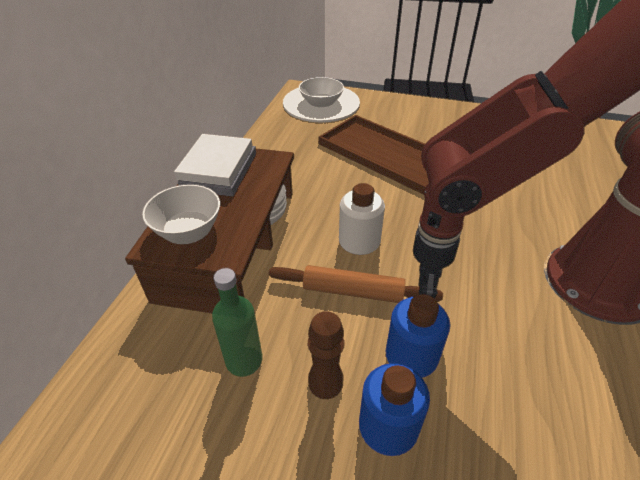

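View pics/e3top.png

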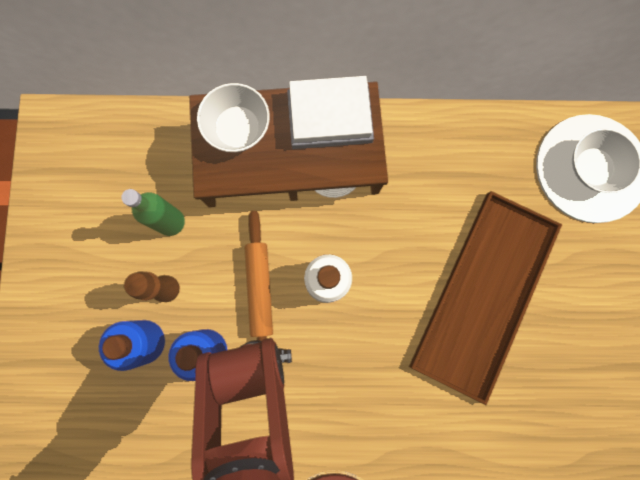

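The pin is free: its far handle ends at top (254,211), ahead of the shelf edge at row 193. Releasing with a half opening, because the blue canister is close.

```bash
python3 -m jog '[[0.35,0,0,0,0,0,0],[0.45,0,0,0,0,0,0],[0.55,0,0,0,0,0,0],[0.55,0,0,0,0,0,0]]'; python3 -m jog '[[0.55,0,0,-2,0,0,0],[0.55,0,0,-6,0,0,0],[0.6,0,0,-11,0,0,0],[1,0,0,-15,0,0,0],[1,0,0,-15,0,0,0]]'; python3 -c "
from h import *
for n in ('top','side'):
    im=robot.read_camera(n); cv2.imwrite(f'pics/f1{n}.png',im[:,:,::-1])
    im=im[180:380,190:370] if n=='top' else im[220:340,240:480]
    cv2.imwrite(f'pics/f1{n}z.png',cv2.resize(im[:,:,::-1],None,fx=3,fy=3,interpolation=cv2.INTER_CUBIC))"
```

```text
clock: 13.32
tcp_pos: [0.3529, 0.1561, 0.0093]
tcp_rot: [2.307, -2.131, -0.003]
contact_force: [-0.7, 0.5, -0.7]
grip_width: 0.047
clock: 13.95
tcp_pos: [0.3565, 0.1568, 0.1633]
tcp_rot: [-2.303, 2.127, -0.005]
contact_force: [-0.5, 0.2, 0.0]
grip_width: 0.0843
```

View pics/f1topz.png

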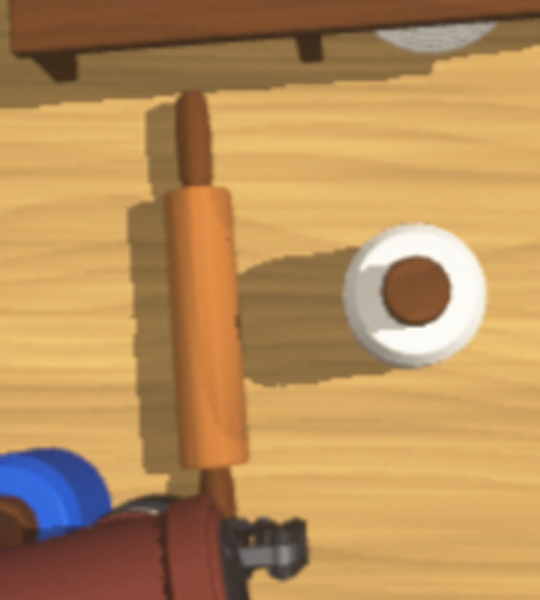

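View pics/f1sidez.png

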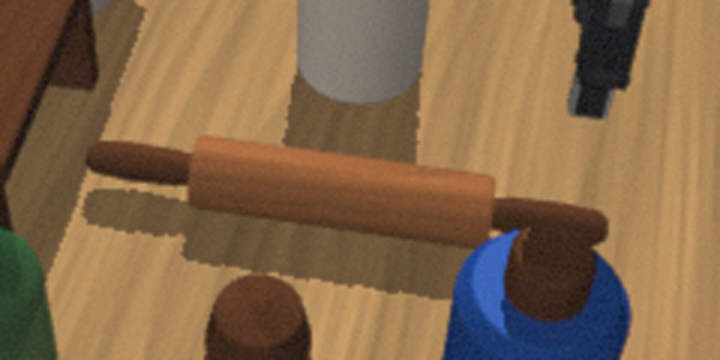

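```bash
python3 -c "
from h import *
f=lambda a,b,z:px2w('top',190+a/3-.3,180+b/3-.3,z)
p=f(198,188,.03);q=f(215,466,.03);print(p,q,np.linalg.norm(p-q),(p+q)/2)
t=f(192,93,.025);d=t-q;e=p-q;print(t,np.arctan2(e[1],e[0]),np.arctan2(d[1],d[0]))
u=d/np.linalg.norm(d);c=t-.175*u;print('c from tip',c)
g=lambda a,b,z:px2w('side',240+a/3-.3,220+b/3-.3,z)
P,Q=g(90,157,.025),g(605,228,.025);print('side ends',P,Q,(P+Q)/2,np.linalg.norm(P-Q))
y=np.arctan2(d[1],d[0])
go(c[0],c[1],.16,y-np.pi/2)
"
```

```text
[0.59098519 0.17582921 0.03      ] [0.39067773 0.15822734 0.03      ] 0.2010793428590195 [0.49083146 0.16702827 0.03      ]
[0.66324709 0.18292035 0.025     ] 0.08764913619899145 0.09034685817418978
c from tip [0.48898991 0.16713378 0.02819657]
side ends [0.66361538 0.18621683 0.025     ] [0.31798877 0.15237756 0.025     ] [0.49080207 0.1692972  0.025     ] 0.34727920225943876
t 14.05 tcp [0.3532 0.156  0.1593] w 0.0853 F [ 0.3 -0.2 -0.8] -> shift cm [ -0.04 -13.62  -0.09] turn [ 0.002  0.001 -0.011] dist 13.6
```

```bash
python3 -m jog '[[1,0,-4,0,0,0,-0.011],[1,0,-9,0,0,0,-0.011],[1,0,-13.7,0,0,0,-0.011],[1,-0.1,-13.7,0,0,0,-0.011],[1,-0.1,-13.7,0,0,0,-0.011]]'; python3 -m jog '[[1,0,0,3,0,0,0],[1,0,0,7,0,0,0],[1,0,0,9,0,0,0],[1,0,0,9,0,0,0]]'; python3 -c "
from h import *
go(.49,.168,.008,.09-np.pi/2)"
```

```text
clock: 14.68
tcp_pos: [0.4876, 0.1675, 0.1567]
tcp_rot: [2.316, -2.116, -0.008]
contact_force: [0.4, 0.0, 0.6]
grip_width: 0.0855
clock: 15.18
tcp_pos: [0.4829, 0.167, 0.0643]
tcp_rot: [2.312, -2.111, -0.014]
contact_force: [0.2, -0.3, 0.1]
grip_width: 0.0855
t 15.18 tcp [0.4829 0.167  0.0643] w 0.0855 F [ 0.2 -0.3  0.1] -> shift cm [-0.04 -0.79  5.62] turn [ 0.014 -0.     0.001] dist 5.7
```

```bash
python3 -m jog '[[1,0,-0.5,0.5,0.01,0,0],[1,0,-0.7,2,0.01,0,0],[1,0,-0.7,4,0.014,0,0],[1,0,-0.8,5.4,0.014,0,0],[1,0,-0.8,5.5,0.014,0,0]]'; python3 -c "
from h import *
go(.49,.168,.008,.09-np.pi/2)"
```

```text
clock: 15.8
tcp_pos: [0.4891, 0.1674, 0.0079]
tcp_rot: [2.318, -2.117, -0.002]
contact_force: [-0.4, -0.9, 1.3]
grip_width: 0.0852
t 15.8 tcp [0.4891 0.1674 0.0079] w 0.0852 F [-0.4 -0.9  1.3] -> shift cm [-0.06 -0.09 -0.01] turn [ 0.002 -0.001  0.001] dist 0.1
```

```bash
python3 -m jog '[[0.7,0,0,0,0,0,0],[0.5,0,0,0,0,0,0],[0.3,0,0,0,0,0,0],[0.3,0,0,0,0,0,0],[0.3,0,0,0,0,0,0]]' 70; python3 -m jog '[[0.3,0,0,0,0,0,0],[0.3,0,0,0,0,0,0],[0.3,0,0,-1,0,0,0],[0.3,0,0,-2,0,0,0],[0.3,0,0,-2,0,0,0]]'; python3 -c "
from h import *
go(.49,.168,.2,.09-np.pi/2)
for n in ('top','side'):
    im=robot.read_camera(n); cv2.imwrite(f'pics/g1{n}.png',im[:,:,::-1])"
```

```text
clock: 16.42
tcp_pos: [0.4902, 0.1677, 0.0089]
tcp_rot: [2.319, -2.119, -0.0]
contact_force: [-0.8, 0.9, 5.1]
grip_width: 0.048
clock: 17.05
tcp_pos: [0.4909, 0.1678, 0.0298]
tcp_rot: [-2.319, 2.118, -0.002]
contact_force: [-0.2, -0.8, -2.7]
grip_width: 0.048
t 17.05 tcp [0.4909 0.1678 0.0298] w 0.048 F [-0.2 -0.8 -2.7] -> shift cm [ -0.02   0.06 -17.02] turn [-0.002 -0.     0.   ] dist 17.0
```

View pics/g1side.png

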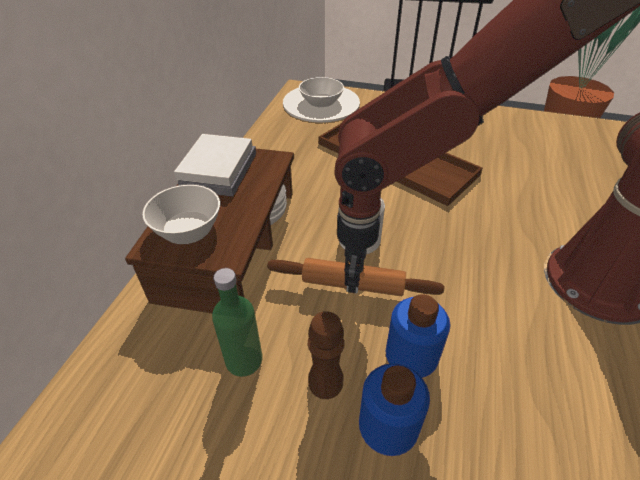

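The pin is held at mid-barrel, fingers at side (354,275), and lifts level. Going up.

```bash
python3 -m jog '[[0.3,0,0,-2,0,0,0],[0.3,0,0,-6,0,0,0],[0.3,0,0,-11,0,0,0],[0.3,0,0,-16,0,0,0],[0.3,0,0,-18,0,0,0]]'; python3 -m jog '[[0.3,0,0,0,0,0,0],[0.3,0,0,0,0,0,0]]'; python3 -c "
from h import *
go(.482,-.333,.21,-.454-np.pi/2)
for n in ('top','side'):
    im=robot.read_camera(n); cv2.imwrite(f'pics/g2{n}.png',im[:,:,::-1])"
```

```text
clock: 17.77
tcp_pos: [0.4919, 0.1681, 0.2127]
tcp_rot: [-2.316, 2.116, -0.006]
contact_force: [0.1, -0.3, -3.6]
grip_width: 0.0479
clock: 18.02
tcp_pos: [0.491, 0.1679, 0.2113]
tcp_rot: [-2.318, 2.117, -0.004]
contact_force: [0.1, 0.1, -4.4]
grip_width: 0.0479
t 18.02 tcp [0.491  0.1679 0.2113] w 0.0479 F [ 0.1  0.1 -4.4] -> shift cm [49.8   5.42  0.11] turn [-0.003  0.001  0.544] dist 50.1
```

View pics/g2side.png

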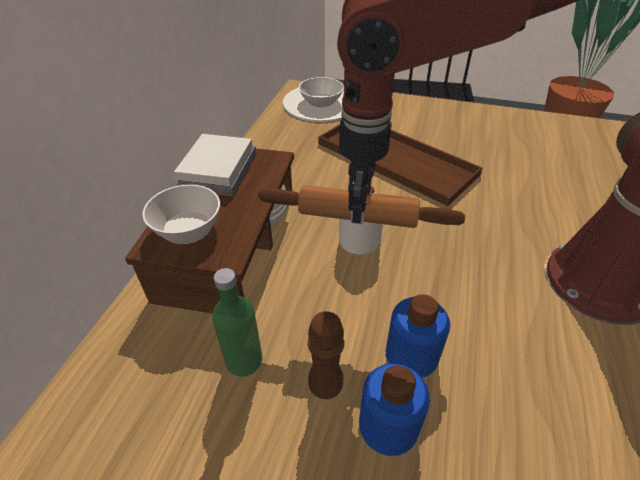

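Level, with the pin axis near z = 0.23. Carrying it over to the tray.

```bash
python3 -m jog '[[0.3,2.5,0.3,0,0,0,0.02],[0.3,7,0.8,0,0,0,0.07],[0.3,12,1.3,0,0,0,0.13],[0.3,17,1.8,0,0,0,0.19],[0.3,22,2.3,0,0,0,0.25]]'; python3 -c "
from h import *
go(.482,-.333,.21,-.454-np.pi/2)"
```

```text
clock: 18.75
tcp_pos: [0.4863, -0.0547, 0.2086]
tcp_rot: [2.035, -2.393, -0.002]
contact_force: [0.6, -0.3, -3.3]
grip_width: 0.0479
t 18.75 tcp [ 0.4863 -0.0547  0.2086] w 0.0479 F [ 0.6 -0.3 -3.3] -> shift cm [27.54 -4.05 -0.16] turn [0.001 0.    0.293] dist 27.8
```

```bash
python3 -m jog '[[0.3,6,-0.9,0,0,0,0.06],[0.3,12,-1.8,0,0,0,0.13],[0.3,18,-2.7,0,0,0,0.2],[0.3,24,-3.6,0,0,0,0.26],[0.3,27.5,-4.1,0,0,0,0.293]]';python3 -m jog '[[0.3,0,0,0,0,0,0],[0.3,0,0,0,0,0,0]]'; python3 -c "
from h import *
go(.482,-.333,.035,-.454-np.pi/2)
for n in ('top','side'):
    im=robot.read_camera(n); cv2.imwrite(f'pics/h1{n}.png',im[:,:,::-1])"
```

```text
clock: 19.38
tcp_pos: [0.4813, -0.3352, 0.2063]
tcp_rot: [1.658, -2.666, -0.006]
contact_force: [-0.1, 1.0, -4.2]
grip_width: 0.0477
clock: 19.62
tcp_pos: [0.4802, -0.3342, 0.2041]
tcp_rot: [1.657, -2.666, -0.013]
contact_force: [-0.3, 0.7, -3.8]
grip_width: 0.0474
t 19.62 tcp [ 0.4802 -0.3342  0.2041] w 0.0474 F [-0.3  0.7 -3.8] -> shift cm [-0.15 -0.25 16.91] turn [ 0.008  0.002 -0.004] dist 16.9
```

View pics/h1top.png

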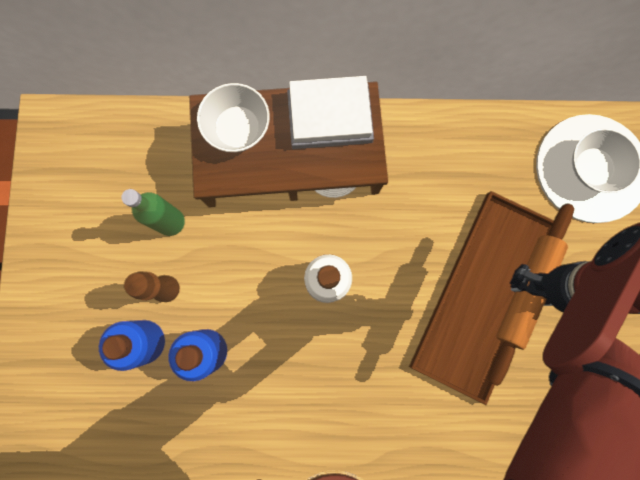

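Parallel to the tray; the pin appears shifted in the image because of its height. Going down in stages.

```bash
python3 -m jog '[[0.3,-0.1,-0.2,3,0.008,0,0],[0.3,-0.1,-0.2,7,0.008,0,0],[0.3,-0.1,-0.2,11,0.008,0,0],[0.3,-0.1,-0.2,14,0.008,0,0],[0.3,-0.1,-0.2,15,0.008,0,0]]';python3 -m jog '[[0.3,0,0,0,0,0,0],[0.3,0,0,0,0,0,0]]'; python3 -c "
from h import *
go(.482,-.333,.020,-.454-np.pi/2)
for n in ('top','side'):
    im=robot.read_camera(n); cv2.imwrite(f'pics/h2{n}.png',im[:,:,::-1])"
```

```text
clock: 20.35
tcp_pos: [0.481, -0.3302, 0.0526]
tcp_rot: [-1.663, 2.665, 0.007]
contact_force: [0.9, 0.7, -3.0]
grip_width: 0.0479
clock: 20.6
tcp_pos: [0.4821, -0.3305, 0.054]
tcp_rot: [-1.663, 2.663, 0.004]
contact_force: [0.4, -0.2, -3.6]
grip_width: 0.0477
t 20.6 tcp [ 0.4821 -0.3305  0.054 ] w 0.0477 F [ 0.4 -0.2 -3.6] -> shift cm [ 0.23 -0.11  3.4 ] turn [ 0.001  0.003 -0.   ] dist 3.4
```

View pics/h2top.png

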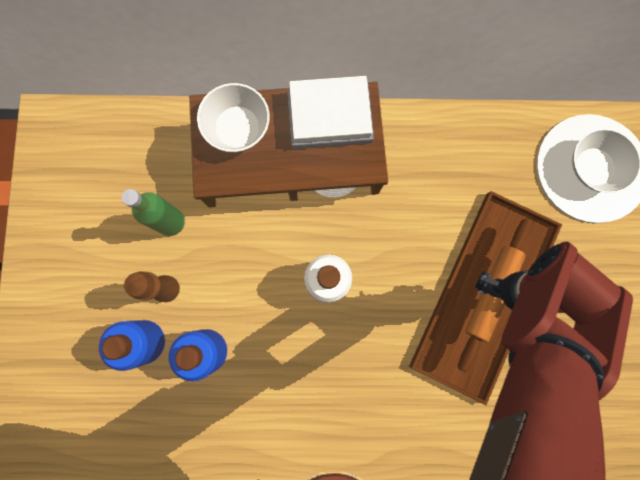

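View pics/h2side.png

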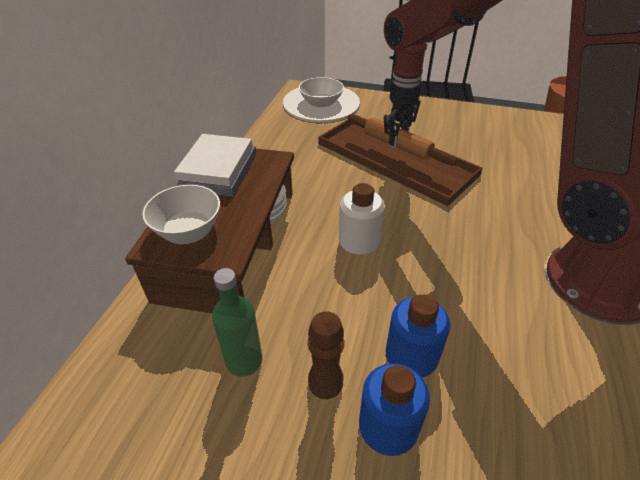

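Well inside the tray and parallel to it. Lowering to the floor.

```bash
python3 -m jog '[[0.3,0.2,-0.1,1.2,0,0,0],[0.3,0.2,-0.1,2.4,0,0,0],[0.3,0.2,-0.1,3.1,0,0,0],[0.3,0.2,-0.1,3.3,0,0,0],[0.3,0.2,-0.1,3.3,0,0,0]]';python3 -m jog '[[0.3,0,0,0.1,0,0,0],[0.3,0,0,0.15,0,0,0],[0.3,0,0,0.15,0,0,0]]'
```

```text
clock: 21.32
tcp_pos: [0.4821, -0.3331, 0.021]
tcp_rot: [-1.663, 2.664, 0.003]
contact_force: [-0.5, 0.3, -3.9]
grip_width: 0.0477
clock: 21.7
tcp_pos: [0.4822, -0.3331, 0.0197]
tcp_rot: [-1.663, 2.664, 0.003]
contact_force: [0.1, -0.4, -2.9]
grip_width: 0.0483
```

```bash
python3 -m jog '[[0.3,0,0,0.1,0,0,0],[0.3,0,0,0.15,0,0,0],[0.3,0,0,0.15,0,0,0]]'
```

```text
clock: 22.08
tcp_pos: [0.4824, -0.3333, 0.019]
tcp_rot: [-1.663, 2.664, 0.002]
contact_force: [-1.6, 1.4, 3.3]
grip_width: 0.0479
```

Contact (+3.3 N). Releasing and backing off.

```bash
python3 -m jog '[[0.65,0,0,0,0,0,0],[0.75,0,0,0,0,0,0],[0.9,0,0,0,0,0,0],[0.9,0,0,0,0,0,0]]'; python3 -m jog '[[0.9,0,0,-2,0,0,0],[0.9,0,0,-6,0,0,0],[1,0,0,-12,0,0,0],[1,0,0,-18,0,0,0],[1,0,0,-20,0,0,0]]'; python3 -c "
from h import *
go(.513,.02,.225,-1.50)"
```

```text
clock: 22.58
tcp_pos: [0.4825, -0.3334, 0.019]
tcp_rot: [-1.663, 2.664, 0.002]
contact_force: [-0.5, 0.4, 0.6]
grip_width: 0.0772
clock: 23.2
tcp_pos: [0.4848, -0.3359, 0.2264]
tcp_rot: [-1.661, 2.661, -0.015]
contact_force: [0.3, 0.1, -0.8]
grip_width: 0.0855
t 23.2 tcp [ 0.4848 -0.3359  0.2264] w 0.0855 F [ 0.3  0.1 -0.8] -> shift cm [-3.321e+01  1.310e+01 -3.000e-02] turn [-0.01  -0.004 -0.525] dist 35.7
```

```bash
python3 -m jog '[[1,-4,1.6,0,0,0,-0.1],[1,-9,3.6,0,0,0,-0.2],[1,-14,5.5,0,0,0,-0.3],[1,-19,7.5,0,0,0,-0.4],[1,-22,8.7,0,0,0,-0.5]]'; python3 -c "
from h import *
for n in ('top','side'):
    im=robot.read_camera(n); cv2.imwrite(f'pics/i1{n}.png',im[:,:,::-1])
im=cv2.imread('pics/h2top.png')
cv2.imwrite('pics/i1z.png',cv2.resize(im[235:325,280:380],None,fx=6,fy=6,interpolation=cv2.INTER_CUBIC))"
```

```text
clock: 23.82
tcp_pos: [0.5024, -0.0975, 0.225]
tcp_rot: [-2.275, 2.163, -0.014]
contact_force: [0.5, -0.1, -0.7]
grip_width: 0.0853
```

View pics/i1top.png

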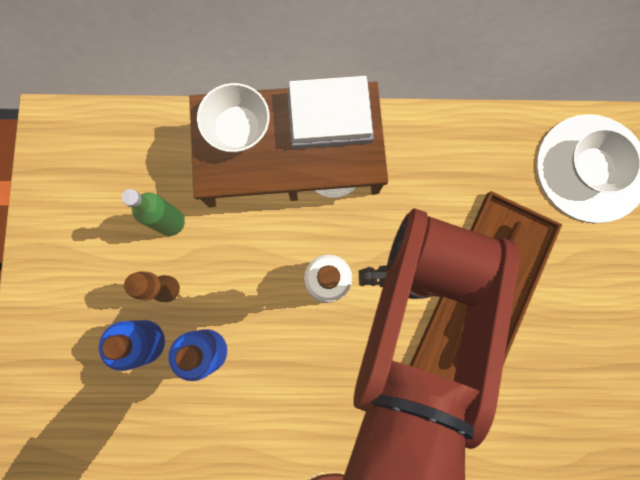

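View pics/i1z.png

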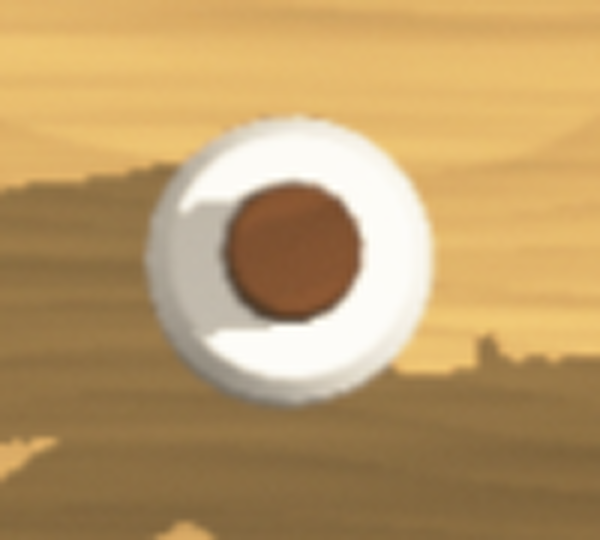

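View pics/i1side.png

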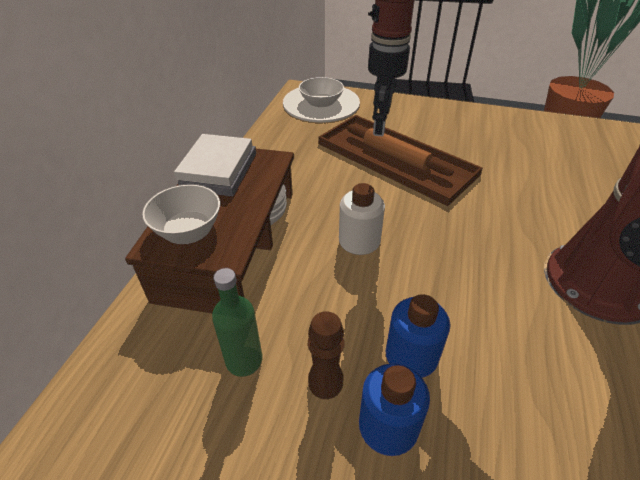

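The pin lies in the tray (side 395,148). The canister lid is at top (328.4,276.4).

```bash
python3 -c "
from h import *
p=px2w('top',328.4,276.4,.15);print(p)
go(.51,.0195,.2,-1.50)"
```

```text
[0.50868865 0.01932804 0.15      ]
t 23.93 tcp [ 0.5025 -0.0969  0.225 ] w 0.0859 F [ 0.2 -0.3 -0.8] -> shift cm [-11.6   -1.31   2.46] turn [-0.008 -0.004 -0.021] dist 11.9
```

```bash
python3 -m jog '[[1,-4,-0.5,0,-0.008,0,-0.02],[1,-8,-0.9,0,-0.008,0,-0.02],[1,-11.5,-1.3,0.5,-0.008,0,-0.02],[1,-11.6,-1.3,2,-0.008,0,-0.02],[1,-11.6,-1.3,2.5,-0.008,0,-0.02]]';python3 -m jog '[[1,0,0,0,0,0,0],[1,0,0,0,0,0,0]]'; python3 -c "
from h import *
go(.5095,.0192,.1255,-1.50)"
```

```text
clock: 24.55
tcp_pos: [0.5088, 0.0186, 0.1979]
tcp_rot: [2.293, -2.139, 0.002]
contact_force: [-0.1, -0.5, -0.2]
grip_width: 0.0857
clock: 24.8
tcp_pos: [0.5088, 0.0175, 0.1978]
tcp_rot: [2.291, -2.141, 0.002]
contact_force: [0.2, -0.4, 0.3]
grip_width: 0.0854
t 24.8 tcp [0.5088 0.0175 0.1978] w 0.0854 F [ 0.2 -0.4  0.3] -> shift cm [-0.21 -0.1   7.23] turn [ 0.004 -0.005 -0.003] dist 7.2
```

```bash
python3 -m jog '[[1,-0.2,-0.1,2,0,0,0],[1,-0.2,-0.1,5,0,0,0],[1,-0.2,-0.1,6.8,0,0,0],[1,-0.2,-0.1,7.1,0,0,0],[1,-0.2,-0.1,7.1,0,0,0]]'; python3 -c "
from h import *
go(.5095,.0192,.125,-1.50)"
```

```text
clock: 25.42
tcp_pos: [0.51, 0.019, 0.1274]
tcp_rot: [2.291, -2.142, 0.003]
contact_force: [-0.4, 0.1, -0.0]
grip_width: 0.0858
t 25.43 tcp [0.51   0.019  0.1274] w 0.0858 F [-0.4  0.1 -0. ] -> shift cm [-0.03  0.05  0.24] turn [ 0.003 -0.005 -0.003] dist 0.2
```

```bash
python3 -m jog '[[1,0,0,0.2,0,0,0],[0.5,0,0,0.2,0,0,0],[0.2,0,0,0.2,0,0,0],[0.2,0,0,0.2,0,0,0],[0.2,0,0,0.2,0,0,0]]' 60;python3 -m jog '[[0.2,0,0,0,0,0,0],[0.2,0,0,0,0,0,0],[0.2,0,0,-1,0,0,0],[0.2,0,0,-3,0,0,0],[0.2,0,0,-4,0,0,0]]' ;  python3 -m jog '[[0.2,0,0,0,0,0,0],[0.2,0,0,0,0,0,0]]' ;python3 -c "
from h import *
go(.5056,.1757,.165,-1.50)
im=robot.read_camera('side');cv2.imwrite('pics/j1side.png',im[:,:,::-1])"
```

```text
clock: 26.05
tcp_pos: [0.5106, 0.0192, 0.1263]
tcp_rot: [2.292, -2.142, 0.004]
contact_force: [-1.2, 1.9, 5.9]
grip_width: 0.0443
clock: 26.68
tcp_pos: [0.5104, 0.0193, 0.1663]
tcp_rot: [2.291, -2.142, 0.004]
contact_force: [0.7, 0.1, -4.6]
grip_width: 0.0442
clock: 26.92
tcp_pos: [0.5095, 0.0193, 0.1653]
tcp_rot: [2.29, -2.141, 0.002]
contact_force: [-0.4, -0.5, -5.8]
grip_width: 0.044
t 26.93 tcp [0.5095 0.0193 0.1653] w 0.044 F [-0.4 -0.5 -5.8] -> shift cm [-15.63  -0.66  -0.05] turn [ 0.004 -0.005 -0.004] dist 15.6
```

View pics/j1side.png

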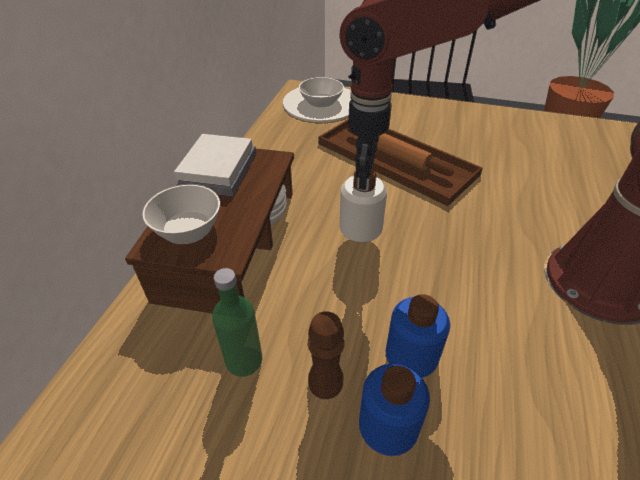

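Held and upright. Taking it back to (0.5045, 0.174).

```bash
python3 -m jog '[[0.2,-3,-0.1,0,0,0,0],[0.2,-7,-0.2,0,0,0,0],[0.2,-11.5,-0.4,0,0,0,0],[0.2,-15,-0.5,0,0,0,0],[0.2,-15.5,-0.6,0,0,0,0]]' ;python3 -m jog '[[0.2,0,0,0,0,0,0],[0.2,0,0,0,0,0,0]]'; python3 -c "
from h import *
go(.5045,.174,.127,-1.50)"
```

```text
clock: 27.6
tcp_pos: [0.504, 0.1764, 0.1634]
tcp_rot: [2.293, -2.137, -0.001]
contact_force: [-0.5, -0.3, -5.1]
grip_width: 0.0439
clock: 27.85
tcp_pos: [0.5037, 0.1755, 0.1628]
tcp_rot: [2.291, -2.137, -0.002]
contact_force: [-0.3, -0.6, -4.4]
grip_width: 0.0438
t 27.85 tcp [0.5037 0.1755 0.1628] w 0.0438 F [-0.3 -0.6 -4.4] -> shift cm [ 0.14 -0.1   3.58] turn [ 0.007 -0.005 -0.001] dist 3.6
```

```bash
python3 -m jog '[[0.2,0.1,-0.1,1.2,0.006,-0.004,0],[0.2,0.1,-0.1,2.4,0.006,-0.004,0],[0.2,0.1,-0.1,3.2,0.006,-0.004,0],[0.2,0.1,-0.1,3.5,0.006,-0.004,0],[0.2,0.1,-0.1,3.6,0.006,-0.004,0]]' ;python3 -m jog '[[0.2,0,0,0.05,0,0,0],[0.2,0,0,0.1,0,0,0],[0.2,0,0,0.1,0,0,0]]'
```

```text
clock: 28.48
tcp_pos: [0.5047, 0.1744, 0.1267]
tcp_rot: [2.297, -2.142, 0.0]
contact_force: [0.5, -0.4, -5.7]
grip_width: 0.0437
clock: 28.85
tcp_pos: [0.5053, 0.1746, 0.1265]
tcp_rot: [2.298, -2.143, 0.002]
contact_force: [-0.6, 0.3, -2.6]
grip_width: 0.0439
```

```bash
python3 -m jog '[[0.2,0,0,0.05,0,0,0],[0.2,0,0,0.1,0,0,0],[0.2,0,0,0.1,0,0,0]]'; python3 -m jog '[[0.6,0,0,0,0,0,0],[0.8,0,0,0,0,0,0],[1,0,0,0,0,0,0],[1,0,0,0,0,0,0]]'; python3 -m jog '[[1,0,0,-1,0,0,0],[1,0,0,-4,0,0,0],[1,0,0,-9,0,0,0],[1,0,0,-12,0,0,0]]'; python3 -c "
from h import *
go(.45,-.05,.25,-1.50)"
```

```text
clock: 29.22
tcp_pos: [0.5058, 0.1748, 0.1265]
tcp_rot: [-2.297, 2.142, -0.003]
contact_force: [-1.1, 0.2, 2.4]
grip_width: 0.044
clock: 29.72
tcp_pos: [0.5059, 0.1748, 0.1265]
tcp_rot: [-2.297, 2.142, -0.003]
contact_force: [-0.3, 0.6, 0.5]
grip_width: 0.0853
clock: 30.22
tcp_pos: [0.5069, 0.1751, 0.2502]
tcp_rot: [-2.294, 2.139, -0.007]
contact_force: [0.7, 0.9, 0.5]
grip_width: 0.0853
t 30.23 tcp [0.5069 0.1751 0.2502] w 0.0853 F [0.7 0.9 0.5] -> shift cm [ 2.206e+01  7.250e+00 -2.000e-02] turn [-0.007 -0.    -0.001] dist 23.2
```

Move the arm out of the way, then check both.

```bash
python3 -m jog '[[1,5,1.6,0,0,0,0],[1,10,3.2,0,0,0,0],[1,15,5,0,0,0,0],[1,20,6.5,0,0,0,0],[1,22,7.2,0,0,0,0]]'; python3 -m jog '[[1,0,0,0,0,0,0],[1,0,0,0,0,0,0]]'; python3 -c "
from h import *
for n in ('top','side'):
    im=robot.read_camera(n); cv2.imwrite(f'pics/k1{n}.png',im[:,:,::-1])
im=cv2.imread('pics/k1top.png')
cv2.imwrite('pics/k1z.png',np.vstack([cv2.resize(im[230:330,200:300],None,fx=3,fy=3,interpolation=cv2.INTER_CUBIC),cv2.resize(cv2.imread('pics/top0.png')[230:330,200:300],None,fx=3,fy=3,interpolation=cv2.INTER_CUBIC)]))
"
```

```text
clock: 30.85
tcp_pos: [0.45, -0.0517, 0.2507]
tcp_rot: [-2.291, 2.142, -0.01]
contact_force: [0.2, -0.0, 0.4]
grip_width: 0.0854
clock: 31.1
tcp_pos: [0.4503, -0.0512, 0.2513]
tcp_rot: [-2.29, 2.142, -0.011]
contact_force: [-0.5, 0.6, -0.9]
grip_width: 0.0856
```

View pics/k1top.png

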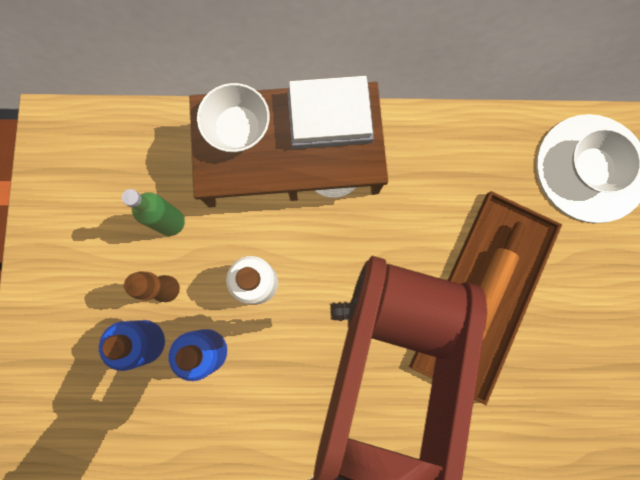

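View pics/k1side.png

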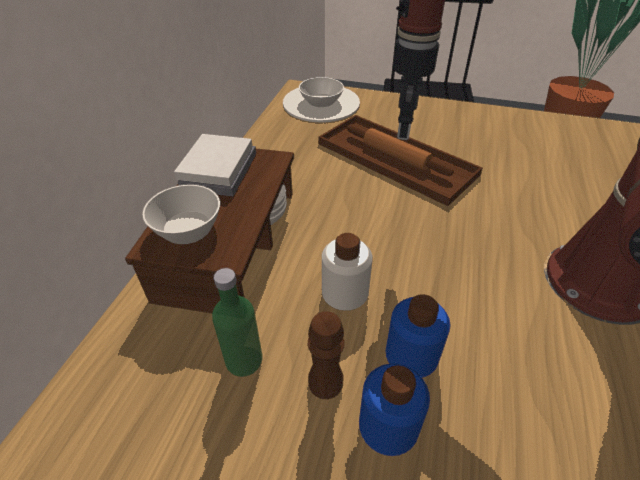

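View pics/k1z.png

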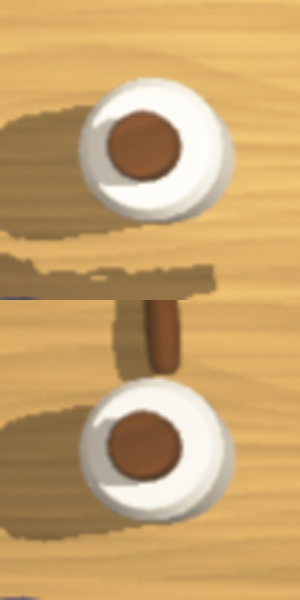

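The canister is back on its spot, with the lid at the same pixel to within about 1 px. Last, the pin's pose in the tray.

```bash
python3 -c "
from h import *
im=cv2.imread('pics/k1side.png')
cv2.imwrite('pics/k2.png',cv2.resize(im[110:210,310:490],None,fx=4.4,fy=4.4,interpolation=cv2.INTER_CUBIC))"
```

```text
(no output)
```

View pics/k2.png

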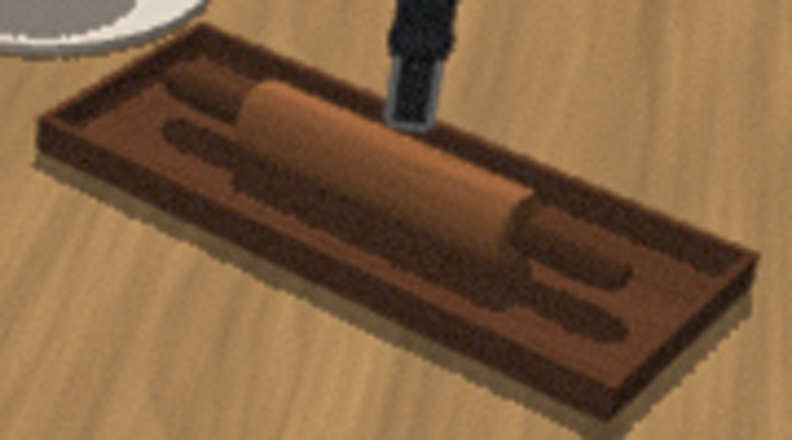

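```bash
python3 -c "
from h import *
g=lambda a,b,z:px2w('side',310+a/4.4-.4,110+b/4.4-.4,z)
P,Q=g(165,82,.035),g(630,272,.035);d=P-Q
print(P,Q,(P+Q)/2,np.linalg.norm(d),np.arctan2(d[1],d[0]))
c=(P+Q)/2-np.array([.482,-.333,.0]);t=-.454;print('tray frame',c[0]*np.cos(t)+c[1]*np.sin(t),-c[0]*np.sin(t)+c[1]*np.cos(t))
print(robot.hand_in())"
```

```text
[ 0.64239293 -0.40162526  0.035     ] [ 0.32559753 -0.2638506   0.035     ] [ 0.48399523 -0.33273793  0.035     ] 0.34545792617542653 -0.4102269563133267
tray frame 0.001678180744786777 0.001110557745487743
the job is handed in; nothing more can be done
None
```

I finished all the steps in order and handed the job in at about 31 s of the 69 s allowed; the hand-in gives no verdict.

**What I did**
- I lifted the canister by its lid and stood it on the counter about 155 mm to the side.
- I drew the pin about 250 mm forward by its handle, so the far handle came clear of the shelf as well, and let it go.
- I took the pin again at mid-barrel, lowered it onto the tray floor until the force showed contact, and released it there.
- I put the canister back on its old spot.

**Last checks**
- **Pin:** in the side camera its middle is about 2 mm from the tray's centre. It lies along the tray, with the two angles about 0.04 rad apart.
- **Canister:** it stands upright. In the top camera its lid is within about 1 px (roughly 2 mm) of where it started.
- **Bowls, mill and bottle:** they look unchanged in the pictures. I did not measure them.

**Disagreements**
- The two cameras put the canister's starting position up to 5 mm apart, so I aimed between them.
- The pin's handle shifted by about 5 mm before I first took hold of it, around the time I handled the canister. I measured it again before gripping.

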